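# Unstack brake pads into the feed rail

### The arm

A 6-joint arm with a two-finger parallel gripper is mounted at the origin on the work surface. World frame = base frame: x ahead of the robot, y to its left, z up, the work surface at z = 0. Lengths are in mm, angles in degrees, forces in N, time in s.
With the tool pointing down it reaches from about 350 to 850 mm from the base axis. Payload 8.1 kg.
Tool frame: the origin (TCP) lies midway between the tips of the shut fingers; the grasp point (between the pads) lies 19 mm behind it; z points along the fingers, y is the direction in which the jaws open and shut (so a half turn about z gives the same grasp; the last joint's range is limited). The gripper opens to 85 mm and grips with 20 to 120 N. Pads are 22 mm wide; open, the fingers measure 114 mm over their backs; the gripper's body (76 mm by 85 mm) begins 54 mm behind the grasp point. The pads swing forward as they close: fully open they stand 13 mm farther back than shut.
Start: joints at [-4.893, 7.471, 85.268, -0, 87.261, -4.893], TCP at [600.004, 0.022, 231.292] pointing down, gripper open.
Joint ranges: [-169.43, 169.43], [-51.17, 129.36], [1.28, 143.12], [-76.62, 256.62], [0, 156.53], [-152.29, 152.29]. Speed limits (degrees/s): [136.94, 136.94, 159.86, 180, 180, 180].

### API

Orientations are given as [roll, pitch, yaw] about the fixed x, y, z axes, in that order (R = Rz(yaw) Ry(pitch) Rx(roll)).
In Python, from bench import telemetry, snapshot, camera_params, job gives the robot as it stands. The module is installed in compiled form; this text tells all that it offers.
- The arm moves only by the shell command python3 -m jog 'ROWS' [FORCE]. ROWS is JSON, a list that holds one entry, the list of rows, each a list of 7 numbers: the shift along the tool's x, y, z in units of 50 mm (1.0 is 50 mm), then the turn, a rotation vector about the tool's x, y, z in units of 2 pi rad (1.0 is 2 pi rad), then the opening, from 0 (shut) to 1 (fully open). In form: [[[dx, dy, dz, rx, ry, rz, claw], ...]]. A call has 1 to 12 rows; each row shifts and turns the commanded pose from where the row before left it, along the tool's axes as they then stand; what a row does not reach is not made up. A row lasts 1/8 s, in which the tool goes at most 62.5 mm and 10.7 degrees, less where a joint would pass 70% of its speed; a pose out of reach is approached as far as the arm can. A call with a number of a shift or a turn outside -1 to 1 is refused whole. A call with a gripper value outside its range is refused whole. The fingers move at their own pace and stop on an object; FORCE is the grip in N (left out, the last holds). Time passes only in rows, so rows that do not move let the fingers close. It gives the time, the measured TCP pose, the force and the opening at its end, in the units of the state.
- telemetry.sense(): the state, without advancing time (a new reading comes with each control period).
- snapshot(name): name is "scene" or "side" or "wrist"; returns (picture, depth): 480x640x3 uint8, red, green, blue; 480x640 float32, mm along the optical axis (not along the pixel's ray), 0 where there is no reading.
- camera_params(name): a dict with "K" (3x3 intrinsics, pixels), "D" ([k1, k2, p1, p2, k3] as OpenCV has them; the pictures are not rectified), "extrinsics" (4x4, takes a point from camera to world coordinates). Camera axes: x right, y down, z forward; pixel columns grow to the right and rows downward; lengths in mm; the calibration is good to about 2 mm. A picture is of the moment at which its call begins: read the wrist's pose just before it. camera_params takes no time and is no camera call; for the wrist camera it gives the pose at the moment of the call.
- job.hand_in(): hands the job in, once; it reports no verdict.
The state is a dict: "time": time; "joint_pos": joint angles; "qd": joint speeds; "joint_efforts": joint torques, N m; "tool_pos": TCP position; "tcp_rot": TCP orientation; "ft_force": force on the tool from outside, world axes, zero at the start; "wrist_torque": the same for the moment, N m; "finger_gap": finger opening in mm.
Only numpy, scipy, OpenCV 4.12 (cv2) and the standard library are available. Lean on these libraries where they do the work, as an engineer would, in place of code of your own. Each camera call takes 0.05 s, during which the arm holds its last target. There are 200 camera calls.

### The job

Unpack the delivery stack: lift off the plywood spacers and pile all four the right way up, squarely one on another, on the empty dark steel return board, and slide every brake pad, those from between the spacers and the stray one on the bench, into the sloping feed rail. The pads must lie friction block up, all with the plain end leading downhill and the lug pointing uphill, each wholly under the rail's lips and clear of the open loading bay. Leave the other things on the bench alone.

Things in the scene. Friction and masses are not known exactly. Their poses are not given: they have to be found in the camera images.
- channel: Fixed polished steel feed channel sloping down 20 deg; pads slide down it by themselves. Origin: on its floor, middle of the open loading bay at the high end, 155 above the bench; x DOWNHILL along it, y across, z square off the floor. Bay: x = -55 to 60, open above, guides 7 high narrowing from about 80 to 60 apart. Its other sections: see lips and stop.
- lips (a point): Centre of the channel's floor where the lips begin (x = 60 in the channel frame). From here to the stop (300 on, room for four 72 pads) the walls are 60 apart and a lip on each side overhangs the pads' edges: lips' underside 10, top 14 above the floor, slot between them 44 wide, where the friction blocks pass.
- stop (a point): Foot of the channel's end stop (22 high), on the floor's centre line, x = 360 in the channel frame.
- base_board: Fixed black rubber board 200 x 70 x 12 under the delivery stack; origin underside centre, x along the 200. Spacers rest on it lengthwise, one on another, with or without a pad in each gap.
- return_board: Fixed dark steel board 220 x 85 x 10, empty at the start, where the spacers are to be piled; origin underside centre, x along the 220, z up.
- spacer1: Plywood bridge-shaped spacer plate, 190 x 60 x 38 high: a top plate 190 x 60 x 10 on two end feet 20 x 60 x 28 (gap between feet 150 long, 28 high). Origin: centre of the underside of the feet level; x along the 190, z up; plate top at z = 38. 0.1 to 0.22 kg. At the start number 1 from the bottom of the stack. Can be gripped from above across its 60 width at the middle.
- spacer2: Plywood bridge-shaped spacer plate, 190 x 60 x 38 high: a top plate 190 x 60 x 10 on two end feet 20 x 60 x 28 (gap between feet 150 long, 28 high). Origin: centre of the underside of the feet level; x along the 190, z up; plate top at z = 38. 0.1 to 0.22 kg. At the start number 2 from the bottom of the stack. Can be gripped from above across its 60 width at the middle.
- spacer3: Plywood bridge-shaped spacer plate, 190 x 60 x 38 high: a top plate 190 x 60 x 10 on two end feet 20 x 60 x 28 (gap between feet 150 long, 28 high). Origin: centre of the underside of the feet level; x along the 190, z up; plate top at z = 38. 0.1 to 0.22 kg. At the start number 3 from the bottom of the stack. Can be gripped from above across its 60 width at the middle.
- spacer4: Plywood bridge-shaped spacer plate, 190 x 60 x 38 high: a top plate 190 x 60 x 10 on two end feet 20 x 60 x 28 (gap between feet 150 long, 28 high). Origin: centre of the underside of the feet level; x along the 190, z up; plate top at z = 38. 0.1 to 0.22 kg. At the start number 4 from the bottom of the stack. Can be gripped from above across its 60 width at the middle.
- pad1: Brake pad, block up: steel plate 62 x 56 x 6 with a lug 20 wide, 10 long in the middle of one end (72 overall), and on it a dark friction block 46 x 36 (x by y) x 14 high, to be gripped across its 36. Origin: underside, middle of the 72; x TOWARDS THE LUG (tip +36, plain end -36), z up; block centre at x = -5. 0.12-0.26 kg. Starts on the base board under the lowest spacer, turned any way; may be absent.
- pad2: Brake pad, block up: steel plate 62 x 56 x 6 with a lug 20 wide, 10 long in the middle of one end (72 overall), and on it a dark friction block 46 x 36 (x by y) x 14 high, to be gripped across its 36. Origin: underside, middle of the 72; x TOWARDS THE LUG (tip +36, plain end -36), z up; block centre at x = -5. 0.12-0.26 kg. Starts on the spacer 1, under spacer 2, turned any way; may be absent.
- pad3: Brake pad, block up: steel plate 62 x 56 x 6 with a lug 20 wide, 10 long in the middle of one end (72 overall), and on it a dark friction block 46 x 36 (x by y) x 14 high, to be gripped across its 36. Origin: underside, middle of the 72; x TOWARDS THE LUG (tip +36, plain end -36), z up; block centre at x = -5. 0.12-0.26 kg. Starts on the spacer 2, under spacer 3, turned any way; may be absent.
- pad4: Brake pad, block up: steel plate 62 x 56 x 6 with a lug 20 wide, 10 long in the middle of one end (72 overall), and on it a dark friction block 46 x 36 (x by y) x 14 high, to be gripped across its 36. Origin: underside, middle of the 72; x TOWARDS THE LUG (tip +36, plain end -36), z up; block centre at x = -5. 0.12-0.26 kg. Starts on the spacer 3, under spacer 4, turned any way; may be absent.
- pad5: Brake pad, block up: steel plate 62 x 56 x 6 with a lug 20 wide, 10 long in the middle of one end (72 overall), and on it a dark friction block 46 x 36 (x by y) x 14 high, to be gripped across its 36. Origin: underside, middle of the 72; x TOWARDS THE LUG (tip +36, plain end -36), z up; block centre at x = -5. 0.12-0.26 kg. The stray: starts on the bare bench, turned any way; may get knocked aside.
- hub: Bystander, not to be disturbed: a spare wheel hub, dark steel flange 124 dia, 64 high.
- wrench: Bystander, not to be disturbed: an open-end wrench 190 long lying on the bench.
- hammer: Bystander, not to be disturbed: a hammer 260 long lying on the bench.
- bearing_race: Bystander, not to be disturbed: a steel bearing ring 72 dia, 18 high.
- tape_roll: Bystander, not to be disturbed: a roll of tape, 90 dia, 24 high.
Mind the look-alikes: they are no part of the job. Leave any pink or red look-alike of the pad4 alone.

How it is judged (in metres and radians):
At the end, for the whole second after the job is handed in: Each pad lies in the channel within 7 mm of its centre line, in line within 0.12 rad, block up, lug uphill, origin 93 mm or more past the bay's middle (under the lips); all spacers upright (0.08 rad) within 30 mm and 0.2 rad of the return board's centre and length; all at rest (x of pad1 in the frame of channel between 0.093 and 0.335 m and y of pad1 in the frame of channel between -0.007 and 0.007 m and z of pad1 in the frame of channel between -0.004 and 0.006 m and angle between the x axis of each of pad1, pad2, pad3, pad4, pad5 and the x axis of channel, either way round below 0.12 rad and x of stop in the frame of pad1 below -0.025 m and linear speed of each of pad1, pad2, pad3, pad4, pad5, spacer1, spacer2, spacer3, spacer4 below 0.02 m/s and x of pad2 in the frame of channel between 0.093 and 0.335 m and y of pad2 in the frame of channel between -0.007 and 0.007 m and z of pad2 in the frame of channel between -0.004 and 0.006 m and x of stop in the frame of pad2 below -0.025 m and x of pad3 in the frame of channel between 0.093 and 0.335 m and y of pad3 in the frame of channel between -0.007 and 0.007 m and z of pad3 in the frame of channel between -0.004 and 0.006 m and x of stop in the frame of pad3 below -0.025 m and x of pad4 in the frame of channel between 0.093 and 0.335 m and y of pad4 in the frame of channel between -0.007 and 0.007 m and z of pad4 in the frame of channel between -0.004 and 0.006 m and x of stop in the frame of pad4 below -0.025 m and x of pad5 in the frame of channel between 0.093 and 0.335 m and y of pad5 in the frame of channel between -0.007 and 0.007 m and z of pad5 in the frame of channel between -0.004 and 0.006 m and x of stop in the frame of pad5 below -0.025 m and horizontal distance between each of spacer1, spacer2, spacer3, spacer4 and return_board below 0.03 m and angle between the x axis of each of spacer1, spacer2, spacer3, spacer4 and the x axis of return_board, either way round below 0.2 rad and angle between each of spacer1, spacer2, spacer3, spacer4's own z axis and vertical below 0.08 rad); the robot touches nothing.
It fails at once if one of the bystanders is moved by more than 40 mm (distance of any of hub, wrench, hammer, bearing_race, tape_roll from where it was at the start of the episode above 0.04 m).
Of pad1, pad2, pad3, pad4 only 2 to 3 are there at a start; the rules pass over those that are not, and their reading is None.
At some moment in a run one of pad5 may be knocked a few centimetres aside while the robot is not near it.
Once in a run the grip may slacken for a moment while it holds something.
It also fails if it takes over 208 s, if anything falls off the work surface, if the arm or the gripper's body presses on something with over 40 N, if the wrist force passes 120 N, or if a joint passes its speed limit or range.

## Working session

There is one attempt and no reset: what is moved stays moved. The work goes in short steps, Python scripts to look and compute and a shell command to move; the robot and the scene stay as the last step left them, time stands still between calls to the robot, and variables do not carry over. Pictures are saved under pics/ and viewed, about 12 in all and at most 16, crops included, and the job is handed in when it is done.

```bash
mkdir -p pics
cat > h.py <<'E'
import numpy as np,cv2
from bench import telemetry,snapshot,camera_params,job
def shot(n,f=None):
    p=camera_params(n);im,d=snapshot(n)
    if f: cv2.imwrite('pics/'+f,im[:,:,::-1])
    return im,d,p
def world(px,d,p):
    """pixels Nx2, depth N -> world"""
    px=np.asarray(px,float).reshape(-1,1,2)
    u=cv2.undistortPoints(px,np.array(p['K'],float),np.array(p['D'],float))[:,0]
    c=np.c_[u,np.ones(len(u))]*np.asarray(d,float).reshape(-1,1)
    T=np.array(p['extrinsics']);return c@T[:3,:3].T+T[:3,3]
def plane(px,z,p):
    a=world(px,np.ones(np.asarray(px).size//2),p);o=np.array(p['extrinsics'])[:3,3];v=a-o
    return o+v*((z-o[2])/v[:,2])[:,None]
def cloud(d,p):
    v,u=np.mgrid[0:480,0:640];return world(np.c_[u.ravel(),v.ravel()],d.ravel(),p).reshape(480,640,3)
E
python3 - <<'E'
from h import *
for n in('scene','side'):
    im,d,p=shot(n,n+'0.png');print(n,np.round(p['extrinsics'],3).tolist(),np.round(p['K'],1).tolist());np.savez(n+'0.npz',im=im,d=d,X=cloud(d,p))
print(telemetry.sense())
E
```

```text
scene [[0.251, 0.62, -0.743, 1338.806], [0.968, -0.151, 0.201, -299.06], [0.012, -0.77, -0.638, 833.732], [0.0, 0.0, 0.0, 1.0]] [[564.3, 0.0, 331.3], [0.0, 564.3, 237.7], [0.0, 0.0, 1.0]]
side [[0.904, -0.24, 0.355, 37.932], [-0.428, -0.538, 0.726, -1102.124], [0.016, -0.808, -0.589, 942.66], [0.0, 0.0, 0.0, 1.0]] [[588.6, 0.0, 316.9], [0.0, 588.6, 241.8], [0.0, 0.0, 1.0]]
{'time': 0.1, 'joint_pos': array([-4.89290012e+00,  7.51214019e+00,  8.53240922e+01,  1.23486949e-03,
        8.72617662e+01, -4.89365597e+00]), 'qd': array([ 0.01959585, -0.14163039, -0.14763916,  0.00631768,  0.02482669,
       -0.00924394]), 'joint_efforts': array([ 1.52257860e-03, -5.70947063e+01, -5.01941299e+01, -1.80579236e-04,
        8.16394575e-03,  5.26326357e-05]), 'tool_pos': array([5.99495900e+02, 7.50478928e-02, 2.30325077e+02]), 'tcp_rot': array([-1.79902464e+02, -9.58878444e-03,  9.00006876e+01]), 'ft_force': array([-0.62219912,  0.5042929 , -0.05183357]), 'wrist_torque': array([-0.02226528,  0.00663015,  0.00238029]), 'finger_gap': 85.63938700847073}
```

View pics/scene0.png

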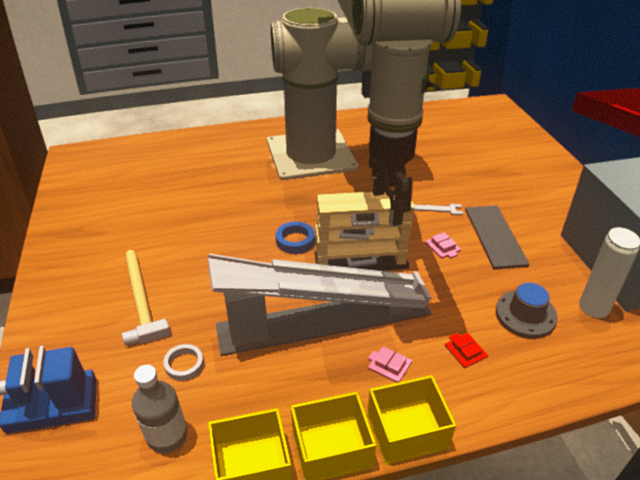

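View pics/side0.png

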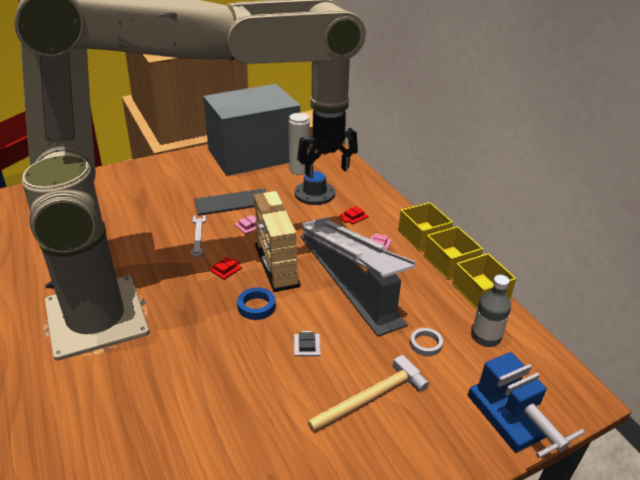

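```bash
cat > m.py <<'E'
from h import *
def rect(P):
    r=cv2.minAreaRect(P[:,:2].astype(np.float32));return np.round(r[0],1),np.round(r[1],1),round(r[2],1),len(P)
for n in('scene','side'):
    f=np.load(n+'0.npz');X=f['X'];im=f['im'];d=f['d'];hsv=cv2.cvtColor(im,cv2.COLOR_RGB2HSV)
    def reg(u0,u1,v0,v1,m):
        k=np.zeros((480,640),bool);k[v0:v1,u0:u1]=1;k&=m&(d>0)
        k=cv2.morphologyEx(k.astype(np.uint8),cv2.MORPH_OPEN,np.ones((2,2)))>0
        return X[k]
    z=X[:,:,2];S,V=hsv[:,:,1],hsv[:,:,2]
    print(n)
    if n=='scene':
        box=dict(stack=(310,415,190,270),chan=(205,435,250,355),ret=(460,532,200,272))
    else: box=dict(stack=(250,302,185,290),chan=(295,420,215,335),ret=(185,275,185,218),stray=(290,325,328,360))
    P=reg(*box['stack'],abs(z-164)<6);print('stacktop',rect(P),P.mean(0).round(1))
    P=reg(*box['ret'],(S<110)&(abs(z-10)<6));print('ret',rect(P),P.mean(0).round(1))
    if 'stray' in box:
        P=reg(*box['stray'],(S<90)&(abs(z-8)<20));print('stray',rect(P),P.min(0).round(1),P.max(0).round(1))
        P=reg(*box['stray'],(z>13)&(z<30));print('strayblock',rect(P),P.mean(0).round(1))
    P=reg(*box['chan'],(z>40)&(z<200));print('chan',rect(P),P.min(0).round(0),P.max(0).round(0))
    np.save(n+'ch.npy',P)
    A=np.c_[P[:,:2],np.ones(len(P))];w=np.ones(len(P),bool)
    for _ in range(30):
        c=np.linalg.lstsq(A[w],P[w,2],rcond=None)[0];r=P[:,2]-A@c;w=abs(r)<max(4,np.median(abs(r))*1.5)
    print('plane',c.round(3),w.mean().round(2),np.degrees(np.arctan(np.hypot(*c[:2]))).round(1),np.degrees(np.arctan2(-c[1],-c[0])).round(1))
E
python3 m.py
python3 - <<'E'
import cv2
a=cv2.imread('pics/scene0.png')[180:360,200:440];b=cv2.imread('pics/side0.png')[180:360,180:430]
import numpy as np
cv2.imwrite('pics/c1.png',np.vstack([cv2.resize(a,(560,300),interpolation=3),cv2.resize(b,(560,300),interpolation=3)]) if 0 else cv2.resize(a,(800,600),interpolation=2))
E
```

```text
scene
stacktop (array([ 777.2, -140.5]), array([ 197.8, 1150.3]), 64.5, 1389) [469.1 -18.5 166.5]
ret (array([871.,  82.]), array([ 170.8, 1194.6]), 59.0, 2069) [471.7 332.7  13.5]
chan (array([891.4, -90.1]), array([884. , 440.3]), 1.4, 9453) [ 449. -321.   -2.] [1339.  119.  834.]
plane [ 0.103 -0.345  2.341] 0.62 19.8 106.5
side
stacktop (array([ 298.3, -375.4]), array([1540.5,  102.7]), 66.5, 1146) [461.6  -2.8 163.2]
ret (array([ 206.4, -338.2]), array([1550.5,  210. ]), 69.8, 945) [435.8 327.2  15.6]
stray (array([ 233.1, -673.9]), array([941.1,  55.8]), 64.5, 606) [   37.9 -1102.1    -4.3] [ 461.1 -246.   942.7]
strayblock (array([ 235.4, -670.5]), array([949.2,  35.6]), 64.7, 285) [ 417.3 -287.4   21.6]
chan (array([ 349.1, -458.3]), array([1397.9,  312.5]), 52.0, 4129) [   38. -1102.    -4.] [879. 146. 943.]
plane [-7.50000e-02 -3.33000e-01  1.15895e+02] 0.61 18.8 77.3
```

View pics/c1.png

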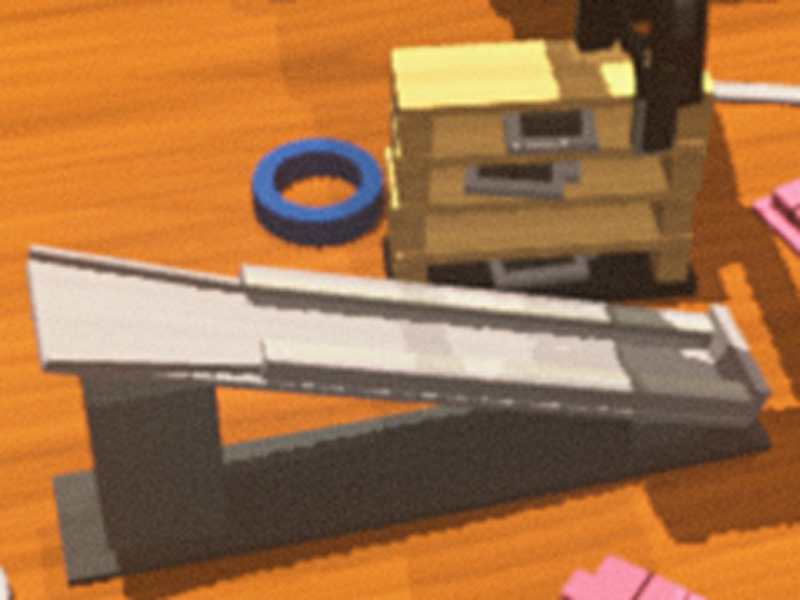

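```bash
sed -i 's/return X\[k\]/k\&=m\&(d>0);P=X[k];return P[(abs(P-np.median(P,0))<260).all(1)]/' m.py; python3 m.py
```

```text
scene
stacktop (array([463.2,   7.3]), array([189.2,  62.9]), 82.6, 1303) [465.4 -18.6 165. ]
ret (array([450.8, 331.8]), array([ 97.4, 234.6]), 83.2, 1997) [468.1 334.3  11.2]
chan (array([ 561.2, -111.2]), array([189. , 412.3]), 0.8, 9061) [ 466. -316.   40.] [658.  94. 181.]
plane [ 1.2000e-02 -3.6200e-01  5.3699e+01] 0.56 19.9 91.8
side
stacktop (array([461.5,   6.8]), array([192. ,  60.7]), 81.8, 1097) [460.1  -3.4 165.2]
ret (array([449. , 330.7]), array([108.6, 234.1]), 85.2, 827) [435.  337.3  11.1]
stray (array([ 420.4, -281.8]), array([68.3, 54.3]), 66.3, 560) [ 383.5 -322.    -4.3] [ 457.9 -246.    26.5]
strayblock (array([ 417.8, -282.2]), array([48.7, 33.2]), 64.9, 254) [ 417.6 -284.1   19.6]
chan (array([649.1, -94.1]), array([439.6, 284.8]), 51.4, 3742) [ 477. -317.   40.] [867.  38. 181.]
plane [-7.50000e-02 -3.42000e-01  1.13658e+02] 0.61 19.3 77.7
```

```bash
python3 -m jog '[[[-0.5,-0.2,-0.7,0,0,0,1],[-0.6,-0.2,-0.7,0,0,0,1],[-0.6,-0.2,-0.7,0,0,0,1],[-0.6,-0.2,-0.7,0,0,0,1],[-0.6,-0.2,-0.6,0,0,0,1],[-0.5,-0.2,-0.6,0,0,0,1],[0,0,0,0,0,0,1],[0,0,0,0,0,0,1]]]'
python3 - <<'E'
from h import *
im,d,p=shot('wrist','w1.png');print(telemetry.sense()['tool_pos'],np.round(p['extrinsics'],3).tolist(),np.round(p['K'],0).tolist());np.savez('w1.npz',im=im,d=d,X=cloud(d,p))
E
```

```text
time: 1.1
tool_pos: [540.0, -169.7, 430.1]
tcp_rot: [-179.9, -0.1, 90.0]
ft_force: [-0.3, -0.1, -0.2]
finger_gap: 85.4
[ 539.95235601 -169.32814016  429.62127265] [[1.0, 0.001, -0.002, 540.417], [0.001, -0.961, -0.275, -98.394], [-0.002, 0.275, -0.961, 571.891], [0.0, 0.0, 0.0, 1.0]] [[413.0, 0.0, 322.0], [0.0, 413.0, 231.0], [0.0, 0.0, 1.0]]
```

View pics/w1.png

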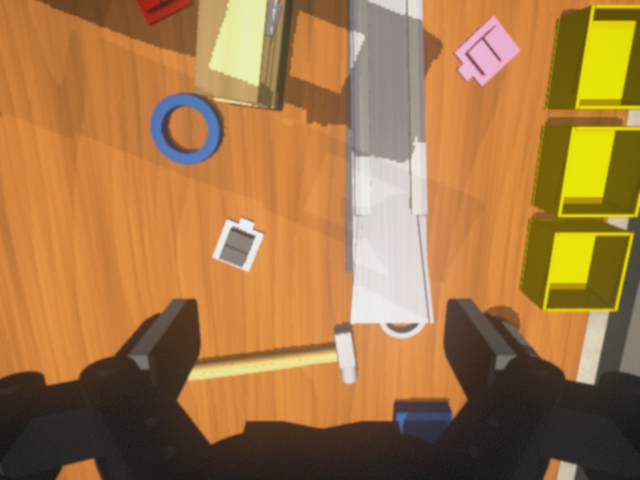

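Run:
```python
from h import *
f=np.load('w1.npz');im,d,X=f['im'],f['d'],f['X'];hsv=cv2.cvtColor(im,cv2.COLOR_RGB2HSV)
m=((hsv[:,:,1]<70)&(X[:,:,2]>35)).astype(np.uint8);m[:,:340]=0;m[:,445:]=0;m[326:]=0
for v in list(range(5,330,20)): 
    u=np.flatnonzero(m[v]); 
    if len(u): print(v,u[0],u[-1],X[v,u[[0,3,-4,-1]]].round(0).tolist())
for v in (150,195,205,225,300):print(v,cv2.cvtColor(im,cv2.COLOR_RGB2GRAY)[v,345:437].tolist())
print(cv2.cvtColor(im,cv2.COLOR_RGB2GRAY)[205:222,[363,420]].T.tolist(),cv2.cvtColor(im,cv2.COLOR_RGB2GRAY)[315:328,[370,390,410]].T.tolist())
P=X[225:318,365:415].reshape(-1,3);c=np.linalg.lstsq(np.c_[P[:,:2],np.ones(len(P))],P[:,2],rcond=None)[0];print(c)
```

```text
5 350 421 [[571.0, 19.0, 53.0], [573.0, 16.0, 68.0], [645.0, 16.0, 68.0], [648.0, 16.0, 67.0]]
25 350 421 [[571.0, -3.0, 59.0], [573.0, -5.0, 74.0], [645.0, -5.0, 74.0], [647.0, -6.0, 77.0]]
45 350 422 [[571.0, -24.0, 66.0], [573.0, -27.0, 82.0], [645.0, -27.0, 82.0], [648.0, -27.0, 83.0]]
65 350 423 [[571.0, -46.0, 69.0], [573.0, -48.0, 89.0], [646.0, -48.0, 90.0], [649.0, -48.0, 91.0]]
85 351 423 [[572.0, -68.0, 84.0], [574.0, -69.0, 99.0], [646.0, -69.0, 98.0], [649.0, -69.0, 99.0]]
105 351 423 [[572.0, -90.0, 91.0], [574.0, -90.0, 107.0], [645.0, -90.0, 106.0], [648.0, -90.0, 107.0]]
125 351 423 [[572.0, -111.0, 99.0], [574.0, -111.0, 113.0], [645.0, -111.0, 114.0], [648.0, -111.0, 113.0]]
145 351 425 [[572.0, -133.0, 103.0], [574.0, -131.0, 121.0], [647.0, -131.0, 122.0], [650.0, -131.0, 120.0]]
165 352 425 [[573.0, -153.0, 113.0], [575.0, -152.0, 129.0], [646.0, -152.0, 128.0], [649.0, -151.0, 129.0]]
185 352 426 [[573.0, -174.0, 122.0], [575.0, -172.0, 136.0], [647.0, -172.0, 136.0], [650.0, -172.0, 136.0]]
205 352 426 [[573.0, -195.0, 130.0], [575.0, -192.0, 143.0], [647.0, -
[... 2635 characters left out ...]
36, 235, 235, 234, 234, 231, 229, 226, 224, 226, 226, 226, 224, 224, 223, 223, 223, 225, 223, 224, 224, 224, 225, 224, 224, 224, 224, 223, 224, 223, 224, 224, 224, 223, 221, 221, 222, 222, 224, 223, 222, 222, 218, 203, 173, 176, 206, 218, 212, 194, 171, 161, 156, 154, 151]
[[236, 234, 232, 231, 231, 230, 231, 233, 232, 224, 210, 208, 214, 214, 214, 215, 213], [224, 225, 225, 225, 225, 225, 225, 225, 219, 205, 196, 204, 211, 211, 211, 211, 210]] [[236, 235, 235, 235, 236, 235, 234, 223, 194, 170, 163, 163, 164], [235, 235, 235, 235, 235, 235, 232, 214, 166, 125, 111, 107, 116], [234, 233, 234, 234, 234, 234, 230, 216, 178, 135, 115, 105, 104]]
[-3.26455372e-01 -1.22393002e-01  3.22964861e+02]
```

Run:
```python
from h import *
im,d,p=shot('wrist')
a=plane([[390,322.7]],173.8,p)[0];b=plane([[363,214.6],[420,213.8]],147.6,p)
print('bay end',a,'y0',a[1]+51.7,'lips',b,'y0',b.mean(0)[1]-61.2)
for v,z in((195,144),(205,147)):
    print(plane([[354.8,v],[369.7,v],[411.3,v],[426.5,v]],z,p)[:,:2].round(1).tolist())
# stray
hsv=cv2.cvtColor(im,cv2.COLOR_RGB2HSV)
m=(hsv[:,:,1]<90).astype(np.uint8)*255;m[:210]=0;m[280:]=0;m[:,:200]=0;m[:,275:]=0
g=cv2.cvtColor(im,cv2.COLOR_RGB2GRAY)
for nm,mm,z in(('plate',m,6),('block',((m>0)&(g<120)).astype(np.uint8)*255,20)):
    c=max(cv2.findContours(mm,0,1)[0],key=cv2.contourArea);P=plane(c.reshape(-1,2),z,p)
    print(nm,cv2.minAreaRect(P[:,:2].astype(np.float32)))
lug=plane([[245,222]],6,p);print(lug)
```

```text
bay end [ 612.28008522 -312.90533264  173.8       ] y0 -261.2053326377741 lips [[ 582.66337685 -200.70921509  147.6       ]
 [ 642.62870969 -199.70962771  147.6       ]] y0 -261.4094214001377
[[573.8, -180.5], [589.4, -180.4], [633.0, -180.3], [649.0, -180.3]]
[[573.8, -190.5], [589.4, -190.5], [633.0, -190.4], [648.9, -190.4]]
plate ((420.2567138671875, -276.7402648925781), (74.7385482788086, 57.894412994384766), 66.65809631347656)
block ((428.8314208984375, -259.3818359375), (5.429591655731201, 31.890602111816406), 66.16475677490234)
[[ 430.22900954 -246.13053256    6.        ]]
```

```bash
python3 -m jog '[[[-0.37,-0.405,1,0,0,0,0.6],[-0.37,-0.405,1,0,0,0,0.6],[-0.37,-0.405,1,0,0,0,0.6],[-0.37,-0.405,1,0,0,0,0.6],[-0.37,-0.405,1,0,0,0,0.6],[-0.386,-0.409,1,0,0,0,0.6],[0,0,0.5,0,0,0.0216,0.6],[0,0,0.3,0,0,0.0216,0.6],[0,0,0,0,0,0.0215,0.6],[0,0,0,0,0,0,0.6],[0,0,0,0,0,0,0.6]]]' 60
python3 - <<'E'
from h import *
shot('wrist','w2.png')
E
```

```text
time: 2.58
tool_pos: [418.4, -281.2, 91.0]
tcp_rot: [-180.0, -0.0, 66.9]
ft_force: [-0.2, 0.1, -0.2]
finger_gap: 51.2
```

View pics/w2.png

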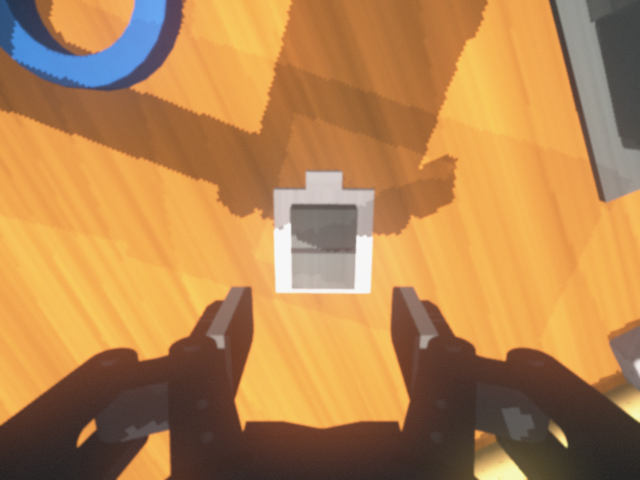

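```bash
python3 -m jog '[[[0,0,0.9,0,0,0,0.6],[0,0,0.66,0,0,0,0.6],[0,0,0.1,0,0,0,0.3],[0,0,0,0,0,0,0.3],[0,0,0,0,0,0,0.3],[0,0,0,0,0,0,0.3]]]' 60
```

```text
time: 3.38
tool_pos: [418.9, -282.3, 9.3]
tcp_rot: [179.9, 0.0, 66.7]
ft_force: [-0.8, -0.1, -2.5]
finger_gap: 34.5
```

```bash
python3 -m jog '[[[0,0,-0.1,0,0,0,0.3],[0,0,0,0,0,-0.028,0.3],[0,0,0,0,0,-0.028,0.3],[0,0,0,0,0,-0.028,0.3],[0,0,0,0,0,0,0.3],[0,0,0.1,0,0,0,0.3],[0,0,0,0,0,0,0.6],[0,0,0,0,0,0,0.6],[0,0,-0.5,0,0,0.0,0.6],[0,0,-0.5,0,0,0.028,0.6],[0,0,0,0,0,0.028,0.6],[0,0,0,0,0,0.028,0.6]]]' 60; python3 -m jog '[[[0,0,0,0,0,0.028,0.6],[0,0,0,0,0,0.028,0.6],[0,0,0,0,0,0.028,0.6],[0,0,0,0,0,0.028,0.6],[0,0,0,0,0,0.028,0.6],[0,0,0,0,0,0.028,0.6],[0,0,0,0,0,0.028,0.6],[0,0,0,0,0,0.028,0.6],[0,0,0,0,0,0.028,0.6],[0,0,0,0,0,0.028,0.6],[0,0,0,0,0,0.028,0.6],[0,0,0,0,0,0.028,0.6]]]'; python3 -m jog '[[[0,0,0,0,0,0.028,0.6],[0,0,0,0,0,0.028,0.6],[0,0,0,0,0,0.024,0.6],[0,0,0,0,0,0,0.6]]]';python3 - <<'E'
from h import *
print(telemetry.sense()['joint_pos'])
E
```

```text
time: 4.88
tool_pos: [418.9, -282.2, 59.2]
tcp_rot: [179.9, 0.0, 66.3]
ft_force: [-0.0, -0.5, 0.1]
finger_gap: 51.3
time: 6.38
tool_pos: [418.5, -282.0, 58.6]
tcp_rot: [-180.0, -0.0, -54.6]
ft_force: [-0.2, 0.3, -0.3]
finger_gap: 51.1
time: 6.88
tool_pos: [418.5, -281.9, 58.6]
tcp_rot: [-180.0, -0.0, -83.0]
ft_force: [0.3, 0.4, -0.5]
finger_gap: 51.4
[-3.97912027e+01  1.76648249e+00  1.10145924e+02  1.45145437e-03
  6.80601276e+01  1.33238794e+02]
```

```bash
python3 -m jog '[[[0,0,0.6,0,0,0,0.6],[0,0,0.4,0,0,0,0.6],[0,0,0,0,0,0,0.3],[0,0,0,0,0,0,0.3],[0,0,0,0,0,0,0.3],[0,0,0,0,0,0,0.3],[0,0,-0.6,0,0,0,0.3],[0,0,-1,0,0,-0.028,0.3],[0,0,-1,0,0,-0.028,0.3],[0,0,-1,0,0,-0.028,0.3],[0,0,-0.6,0,0,-0.028,0.3],[0,0,0,0,0,-0.028,0.3]]]' 80; python3 -m jog '[[[0,0,0,0,0,-0.028,0.3],[0,0,0,0,0,-0.028,0.3],[0,0,0,0,0,-0.028,0.3],[0,0,0,0,0,-0.028,0.3],[0,0,0,0,0,-0.028,0.3],[0,0,0,0,0,-0.028,0.3],[0,0,0,0,0,-0.028,0.3],[0,0,0,0,0,-0.028,0.3],[0,0,0,0,0,-0.028,0.3],[0,0,0,0,0,-0.028,0.3],[0,0,0,0,0,-0.028,0.3],[0,0,0,0,0,-0.028,0.3]]]'; python3 -m jog '[[[0.1,0.8,0,0,0,-0.01,0.3],[0.1,0.8,0,0,0,0,0.3],[0.1,0.8,0,0,0,0,0.3],[0,0.8,0,0,-0.0278,0,0.3],[0,0.6,0,0,-0.0278,0,0.3],[0,0,0,0,0,0,0.3]]]';python3 - <<'E'
from h import *
print(telemetry.sense()['joint_pos'])
E
```

```text
time: 8.38
tool_pos: [419.9, -283.1, 222.6]
tcp_rot: [179.9, -0.4, -32.3]
ft_force: [-0.5, -0.1, -2.1]
finger_gap: 34.0
time: 9.88
tool_pos: [418.3, -281.8, 218.6]
tcp_rot: [180.0, 0.0, 88.7]
ft_force: [0.1, 0.3, -2.2]
finger_gap: 33.8
time: 10.62
tool_pos: [609.8, -259.1, 217.0]
tcp_rot: [-179.9, 20.1, 92.3]
ft_force: [0.2, -0.3, -1.5]
finger_gap: 33.7
[-17.22335825  11.58149421  84.5137132  -19.35629635  77.73624758
 -16.37435855]
```

```bash
python3 -m jog '[[[0.14,0.046,0.4,0,0,0.0047,0.3],[0.142,0,0.4,0,0,0,0.3],[0,0,0.14,0,0,0,0.3],[0,0,0,0,0,0,0.3]]]'
python3 - <<'E'
from h import *
shot('wrist','w3.png')
E
```

```text
time: 11.12
tool_pos: [609.7, -266.4, 168.5]
tcp_rot: [179.5, 20.0, 90.1]
ft_force: [0.1, 0.1, -2.3]
finger_gap: 33.4
```

View pics/w3.png

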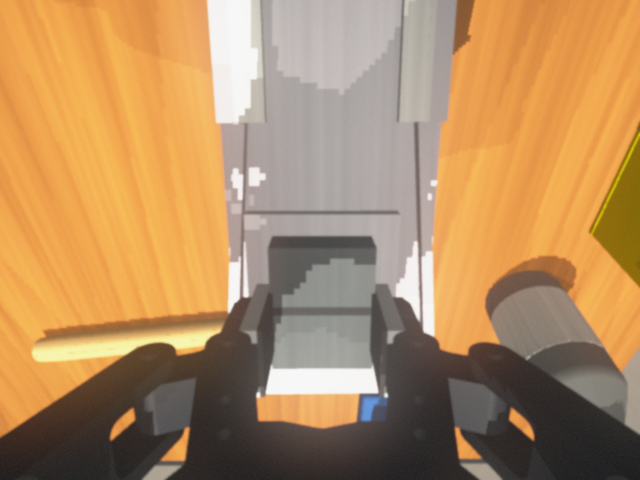

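```bash
python3 -m jog '[[[0,0.06,0.03,0,0,0,0.3],[0,0,0,0,0,0,0.3],[0,0,0,0,0,0,0.55],[0,0,0,0,0,0,0.55],[0,0,0,0,0,0,0.55],[0,0,0,0,0,0,0.55]]]'
python3 - <<'E'
from h import *
shot('wrist','w4.png')
E
```

```text
time: 11.92
tool_pos: [613.7, -266.2, 168.1]
tcp_rot: [179.4, 20.0, 90.1]
ft_force: [0.1, -0.1, 0.0]
finger_gap: 46.6
```

View pics/w4.png

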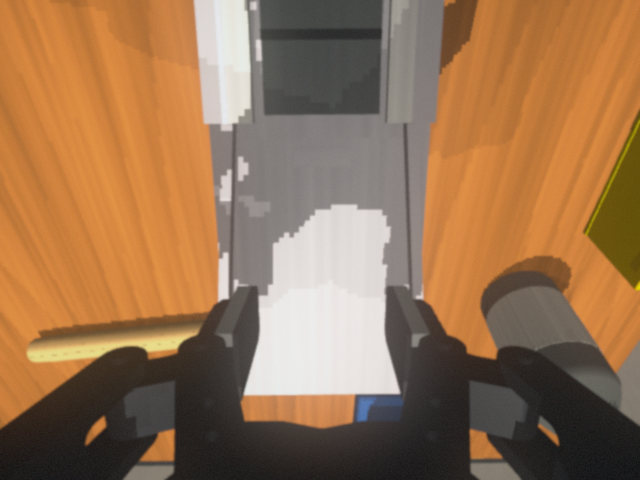

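```bash
python3 -m jog '[[[0,0,-0.8,0,0,0,0.55],[0,0,-0.7,0,0.0278,0,0.8],[0,0,-0.3,0,0.0278,0,1],[0.9,-0.5,-0.4,0,0,0,1],[0.9,-0.5,-0.4,0,0,0,1],[0.9,-0.5,-0.4,0,0,0,1],[0.9,-0.5,-0.4,0,0,0,1],[0.9,-0.5,-0.4,0,0,0,1],[0.9,-0.5,0,0,0,0,1],[0,0,0,0,0,0,1],[0,0,0,0,0,0,1]]]'
cat > sp.py <<'E'
import sys
from h import *
zt=float(sys.argv[1]);f=sys.argv[2]
im,d,p=shot('wrist',f);X=cloud(d,p);hsv=cv2.cvtColor(im,cv2.COLOR_RGB2HSV)
m=((abs(X[:,:,2]-zt)<6)&(d>0)&(hsv[:,:,2]>60)).astype(np.uint8);m=cv2.morphologyEx(m,cv2.MORPH_OPEN,np.ones((5,5)));m[300:]*=(m[300:]>0)
n,l,s,c=cv2.connectedComponentsWithStats(m)
for i in np.argsort(-s[1:,4])[:3]+1:
    k=cv2.findContours((l==i).astype(np.uint8),0,1)[0][0].reshape(-1,2);P=plane(k,zt,p);r=cv2.minAreaRect(P[:,:2].astype(np.float32));print(s[i].tolist(),np.round(r[0],1),np.round(r[1],1),round(r[2],1))
print(telemetry.sense()['tool_pos'].round(1),telemetry.sense()['tcp_rot'].round(1))
E
python3 sp.py 164 w5.png
```

```text
time: 13.35
tool_pos: [460.2, 31.1, 351.8]
tcp_rot: [179.4, 0.0, 90.4]
ft_force: [-0.0, -0.6, -0.3]
finger_gap: 85.8
[273, 107, 104, 227, 15896] [461.7   9.7] [189.   59.6] 81.8
[460.3  30.7 351.6] [179.4   0.   90.3]
```

View pics/w5.png

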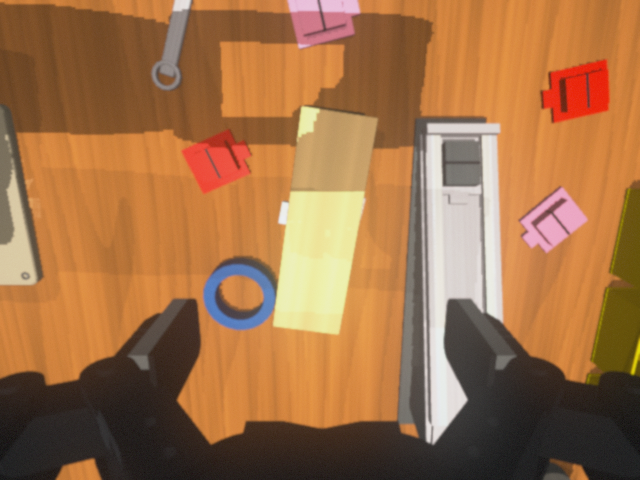

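```bash
python3 -m jog '[[[-0.2,0.015,0.6,0.0017,0,0.0236,1],[-0.22,0.015,0.9,0,0,0,1],[0,0,1,0,0,0,1],[0,0,0.9,0,0,0,1],[0,0,0.5,0,0,0,1],[0,0,0.27,0,0,0,1],[0,0,0,0,0,0,0.5],[0,0,0,0,0,0,0.5],[0,0,0,0,0,0,0.5],[0,0,0,0,0,0,0.5],[0,0,0,0,0,0,0.5],[0,0,0,0,0,0,0.5]]]' 60
```

```text
time: 14.9
tool_pos: [461.1, 10.2, 144.4]
tcp_rot: [179.9, -0.0, 81.8]
ft_force: [0.4, -1.6, 5.5]
finger_gap: 58.9
```

```bash
python3 - <<'E'
from h import *
for n,b in(('scene',(460,532,200,272)),('side',(185,275,185,218))):
    f=np.load(n+'0.npz');im,X,d=f['im'],f['X'],f['d'];p=camera_params(n);h=cv2.cvtColor(im,cv2.COLOR_RGB2HSV)
    m=np.zeros((480,640),np.uint8);m[b[2]:b[3],b[0]:b[1]]=1;m&=((h[:,:,1]<110)).astype(np.uint8)
    c=max(cv2.findContours(m,0,1)[0],key=cv2.contourArea).reshape(-1,2);print(n,cv2.minAreaRect(plane(c,8,p)[:,:2].astype(np.float32)))
E
python3 -m jog '[[[0,0,-0.6,0,0,0,0.5],[0,0,-1,0,0,0,0.5],[0,0,-1,0,0,-0.0,0.5],[0,0,-0.4,0,0,0,0.5],[0.9,0,0,0,0,0,0.5],[0.9,0,0,0,0,0,0.5],[0.9,0,0,0,0,0,0.5],[0.9,0,0,0,0,0,0.5],[0.9,0,0,0,0,0,0.5],[0.9,0,0,0,0,0,0.5],[0.9,-1,0,0,0,0,0.5],[0,0,0,0,0,0,0.5]]]'
```

```text
scene ((456.7647399902344, 337.77386474609375), (83.9789810180664, 221.32113647460938), 81.71822357177734)
side ((469.5677490234375, 330.6950988769531), (110.6229476928711, 243.23196411132812), 81.63296508789062)
time: 16.4
tool_pos: [455.6, 328.5, 291.2]
tcp_rot: [-179.7, 0.0, 82.1]
ft_force: [-0.0, 0.2, -1.9]
finger_gap: 58.7
```

```bash
python3 -m jog '[[[0.18,0,0,0,0,-0.0277,0.5],[0,0,0,0,0,-0.0277,0.5],[0,0,0,0,0,-0.0277,0.5],[0,0,0,0,0,-0.0277,0.5],[0,0,0.4,0,0,-0.0277,0.5],[0,0,0.8,0,0,-0.0277,0.5],[0,0,0.8,0,0,-0.0277,0.5],[0,0,0.8,0,0,-0.0277,0.5],[0,0,0.8,0,0,-0.0277,0.5],[0,0,0.8,0,0,0,0.5],[0,0,0.4,0,0,0,0.5],[0,0,0.2,0,0,0,0.5]]]'; python3 -m jog '[[[0,0,0.18,0,0,0,0.5],[0,0,0.06,0,0,0,0.5],[0,0,0,0,0,0,0.5]]]'
```

```text
time: 17.9
tool_pos: [459.3, 333.8, 42.0]
tcp_rot: [-180.0, -0.1, 171.5]
ft_force: [-0.3, -0.0, -1.1]
finger_gap: 58.2
time: 18.27
tool_pos: [460.4, 334.9, 32.2]
tcp_rot: [179.9, 0.0, 171.6]
ft_force: [-0.2, 0.1, -2.7]
finger_gap: 58.1
```

```bash
python3 -m jog '[[[0.075,0.04,0,0,0,0,0.5],[0,0,0.06,0,0,0,0.5],[0,0,0.0,0,0,0,0.5],[0,0,0,0,0,0,1],[0,0,0,0,0,0,1],[0,0,0,0,0,0,1],[0,0,0,0,0,0,1],[0,0,-0.8,0,0,0,1],[0,0,-1,0,0,0,1],[0,0,-1,0,0,0,1],[0,0,-1,0,0,0,1],[0,0,-1,0,0,0,1]]]'; python3 sp.py 48 w6.png
python3 -m jog '[[[0,-1,-1,0,0,0.0277,1],[0,0,0,0,0,0.0277,1],[0,0,0,0,0,0.0277,1],[0,0,0,0,0,0.0277,1],[0,0,0,0,0,0.0277,1],[0,0,0,0,0,0.0277,1],[0,0,0,0,0,0.0277,1],[0,0,0,0,0,0.0277,1],[-1,0,0,0,0,0,1],[-1,0,0,0,0,0,1],[-1,0,0,0,0,0,1],[-1,0,0,0,0,0,1]]]'
```

```text
time: 19.77
tool_pos: [456.4, 336.8, 270.2]
tcp_rot: [179.9, -0.0, 171.6]
ft_force: [1.1, 1.1, -0.1]
finger_gap: 85.7
[287, 85, 71, 209, 13949] [458.  338.5] [ 59.7 187.9] 81.6
[50, 343, 50, 27, 877] [583.4  70.5] [25.9 48.1] 0.5
[62, 222, 17, 62, 506] [476.9  99.2] [ 8.4 59.9] 81.0
[458.8 338.2 278.7] [179.6   0.4 171.6]
time: 21.32
tool_pos: [456.3, 91.8, 312.4]
tcp_rot: [-180.0, -0.1, 91.8]
ft_force: [1.0, -0.2, 0.1]
finger_gap: 85.3
```

```bash
python3 -m jog '[[[-0.9,0.06,0.0,0,0,0.004,1],[0,0,0,0,0,0,1],[0,0,0,0,0,0,1]]]'
cat > pad.py <<'E'
import sys
from h import *
zs=float(sys.argv[1]);f=sys.argv[2]   # zs= support height
im,d,p=shot('wrist',f);h=cv2.cvtColor(im,cv2.COLOR_RGB2HSV);X=cloud(d,p)
near=(np.hypot(X[:,:,0]-461,X[:,:,1]-10)<75)&(X[:,:,2]>zs-8)
o=lambda m:cv2.morphologyEx(m.astype(np.uint8),cv2.MORPH_OPEN,np.ones((3,3)))
big=lambda m:max(cv2.findContours(m,0,1)[0],key=cv2.contourArea).reshape(-1,2)
grey=o((h[:,:,1]<75)&near)
P=plane(big(grey),zs+6,p)[:,:2];r=cv2.minAreaRect(P.astype(np.float32));print('plate+lug',np.round(r[0],1),np.round(r[1],1),round(r[2],1))
blk=o((X[:,:,2]>zs+14)&near&(h[:,:,1]<110));B=plane(big(blk),zs+20,p)[:,:2];b=cv2.minAreaRect(B.astype(np.float32));print('block',np.round(b[0],1),np.round(b[1],1),round(b[2],1))
# lug direction: long axis of the overall plate; lug end has narrower extent
for a in (r[2],r[2]+90):
    u=np.array([np.cos(np.radians(a)),np.sin(np.radians(a))]);q=(P-r[0])@u;w=(P-r[0])@[-u[1],u[0]]
    print(round(a,1),'extent',q.min().round(1),q.max().round(1),'width near + end',np.ptp(w[q>q.max()-4]).round(1),'near - end',np.ptp(w[q<q.min()+4]).round(1))
s=telemetry.sense();print(s['tool_pos'].round(1),s['tcp_rot'].round(1),s['joint_pos'][[0,5]].round(1))
E
python3 pad.py 126 w7.png
```

```text
time: 21.7
tool_pos: [460.8, 48.7, 312.3]
tcp_rot: [-180.0, -0.1, 90.3]
ft_force: [-0.4, -0.4, -0.2]
finger_gap: 85.7
plate+lug [ 626.1 -126.7] [264.2 192.1] 0.4
block [ 459.4 -117.3] [571.5 184.2] 0.5
0.4 extent -132.1 132.1 width near + end 9.8 near - end 8.5
90.4 extent -96.0 96.0 width near + end 23.2 near - end 264.1
[460.8  49.1 312.3] [-1.80e+02 -1.00e-01  9.04e+01] [-0.3 -0.7]
```

View pics/w7.png

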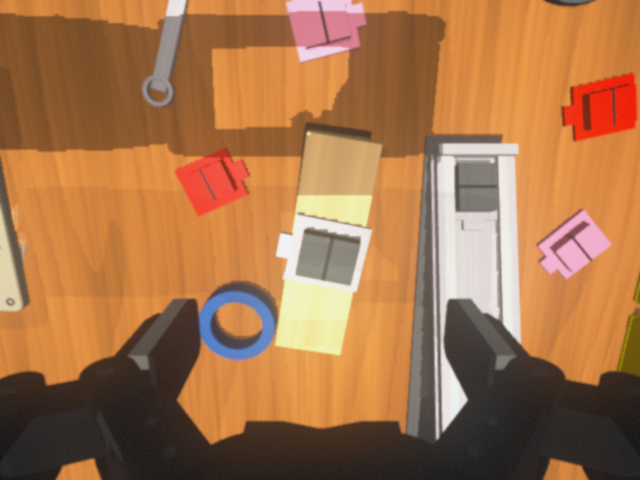

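```bash
sed -i 's/&(X\[:,:,2\]>zs-8)/\&(X[:,:,2]>zs-8)\&(X[:,:,2]<zs+35)/' pad.py; python3 pad.py 126 w8.png
```

```text
plate+lug [456.  -10.4] [99.5 71.7] 78.7
block [465.    9.1] [37.5 45.9] 78.5
78.7 extent -49.8 49.8 width near + end 61.8 near - end 42.4
168.7 extent -35.8 35.8 width near + end 21.1 near - end 83.1
[460.8  49.4 312.4] [-1.80e+02 -1.00e-01  9.04e+01] [-0.3 -0.7]
```

```bash
python3 -m jog '[[[-0.8,0.085,0,0,0,0,0.6],[0,0,0,0,0,0.0283,0.6],[0,0,0,0,0,0.0283,0.6],[0,0,0,0,0,0.0283,0.6],[0,0,0,0,0,0.0283,0.6],[0,0,0.2,0,0,0.0283,0.6],[0,0,0.4,0,0,0.0283,0.6],[0,0,0.5,0,0,0.0283,0.6],[0,0,0.5,0,0,0.0283,0.6],[0,0,0.4,0,0,0.0283,0.6],[0,0,0,0,0,0.0283,0.6],[0,0,0,0,0,0,0.6]]]'
```

```text
time: 23.3
tool_pos: [465.2, 9.7, 212.1]
tcp_rot: [-179.9, 0.1, -11.3]
ft_force: [-0.3, 0.2, 0.3]
finger_gap: 51.1
```

```bash
python3 -m jog '[[[0,0,0.7,0,0,0,0.6],[0,0,0.6,0,0,0,0.6],[0,0,0.23,0,0,0,0.6],[0,0,0,0,0,0,0.3],[0,0,0,0,0,0,0.3],[0,0,0,0,0,0,0.3],[0,0,0,0,0,0,0.3]]]' 80; python3 -m jog '[[[0,0,-0.5,0,0,0,0.3],[0,0,-0.8,0,0,0,0.3],[0,0,-0.8,0,0,-0.0283,0.3],[0,0,0,0,0,-0.0283,0.3],[0,0,0,0,0,-0.0283,0.3],[0,0,0,0,0,-0.0283,0.3],[0,0,0,0,0,-0.0283,0.3],[0,0,0,0,0,-0.0283,0.3],[0,0,0,0,0,-0.0283,0.3],[0,0,0,0,0,-0.0283,0.3],[0,0,0,0,0,-0.0283,0.3],[0,0,0,0,0,-0.0283,0.3]]]'; python3 -m jog '[[[-0.9,0.5,-0.1,0,0,0,0.3],[-0.9,0.5,-0.1,0,0,0,0.3],[-0.9,0.5,0,0,0,0,0.3],[-0.9,0.5,0,0,0,0,0.3],[-0.9,0.5,0,0,-0.0278,0,0.3],[-0.7,0.4,0.1,0,-0.0278,0,0.3],[0,0,0,0,0,0,0.3],[0,0,0,0,0,0,0.3]]]'
```

```text
time: 24.18
tool_pos: [465.6, 8.5, 136.5]
tcp_rot: [-179.9, -0.0, -11.5]
ft_force: [0.1, -0.1, -1.3]
finger_gap: 33.8
time: 25.68
tool_pos: [465.3, 8.4, 241.1]
tcp_rot: [-180.0, -0.1, 90.7]
ft_force: [-0.8, -0.3, -2.4]
finger_gap: 33.4
time: 26.68
tool_pos: [611.6, -250.1, 251.4]
tcp_rot: [-179.9, 19.8, 90.4]
ft_force: [-0.0, 0.2, -1.6]
finger_gap: 33.8
```

```bash
python3 -m jog '[[[0.15,0.03,0.6,0,0,0,0.3],[0.2,0,0.6,0,0,0,0.3],[0,0,0.3,0,0,0,0.3],[0,0,0.13,0,0,0,0.3],[0,0,0,0,0,0,0.3]]]'
```

```text
time: 27.3
tool_pos: [613.6, -262.8, 170.0]
tcp_rot: [180.0, 20.0, 90.3]
ft_force: [-0.3, 0.3, -1.2]
finger_gap: 33.8
```

Go 2 mm further down, release, and retreat to the look pose over the stack.

```bash
python3 -m jog '[[[0,0,0.04,0,0,0,0.3],[0,0,0,0,0,0,0.3],[0,0,0,0,0,0,0.55],[0,0,0,0,0,0,0.55],[0,0,0,0,0,0,0.55],[0,0,0,0,0,0,0.55],[0,0,-0.4,0,0,0,0.55],[0,0,-0.8,0,0,0,0.8]]]'; python3 -m jog '[[[0,0,-0.7,0,0.0278,0,1],[0,0,-0.3,0,0.0278,0,1],[0.9,-0.5,-0.3,0,0,0,1],[0.9,-0.5,-0.3,0,0,0,1],[0.9,-0.5,-0.3,0,0,0,1],[0.9,-0.5,0,0,0,0,1],[0.9,-0.5,0,0,0,0,1],[0.9,-0.5,0,0,0,0,1],[0,0,0,0,0,0,1],[0,0,0,0,0,0,1]]]';python3 sp.py 126 w9.png
```

```text
time: 28.3
tool_pos: [612.1, -242.0, 223.2]
tcp_rot: [-179.8, 19.9, 90.4]
ft_force: [0.3, -0.1, 0.3]
finger_gap: 63.8
time: 29.55
tool_pos: [461.8, 41.2, 318.0]
tcp_rot: [179.9, -0.0, 90.4]
ft_force: [0.4, -0.4, 0.7]
finger_gap: 85.5
[274, 122, 106, 221, 15142] [463.1   8.5] [189.1  59.6] 81.0
[437, 379, 19, 33, 575] [ 581.5 -143.8] [17.2 36.3] 4.9
[432, 413, 7, 28, 160] [ 574.  -179.6] [ 5.8 31.8] 4.7
[462.   40.7 317.6] [180.   -0.   90.4]
```

View pics/w9.png

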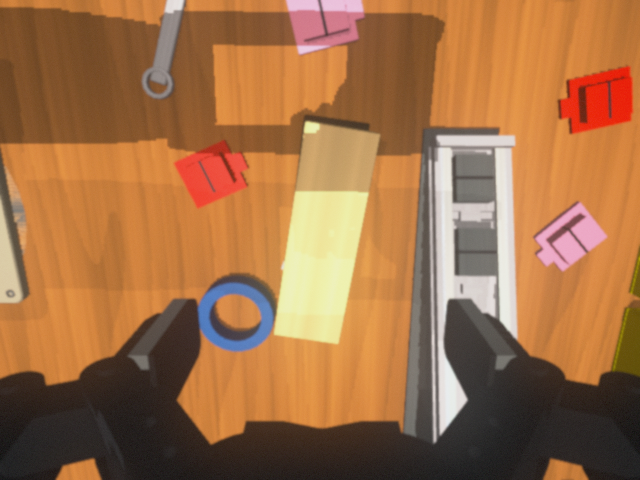

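```bash
python3 -m jog '[[[-0.32,0.015,0.6,0,0,0.026,1],[-0.32,0.015,0.9,0,0,0,1],[0,0,1,0,0,0,1],[0,0,0.9,0,0,0,1],[0,0,0.5,0,0,0,1],[0,0,0.32,0,0,0,1],[0,0,0,0,0,0,0.5],[0,0,0,0,0,0,0.5],[0,0,0,0,0,0,0.5],[0,0,0,0,0,0,0.5],[0,0,0,0,0,0,0.5]]]' 60
python3 -m jog '[[[0,0,-0.6,0,0,0,0.5],[0,0,-1,0,0,0,0.5],[0,0,-1,0,0,0,0.5],[0,0,-1,0,0,0,0.5],[0.9,-0.1,0,0,0,0,0.5],[0.9,-0.1,0,0,0,0,0.5],[0.9,-0.1,0,0,0,0,0.5],[0.9,-0.1,0,0,0,0,0.5],[0.9,-0.1,0,0,0,0,0.5],[0.9,-0.1,0,0,0,0,0.5],[0.9,-0.2,0,0,0,0,0.5],[0.35,0,0,0,0,0,0.5]]]'
python3 -m jog '[[[0,0,0,0,0,-0.0279,0.5],[0,0,0,0,0,-0.0279,0.5],[0,0,0,0,0,-0.0279,0.5],[0,0,0,0,0,-0.0279,0.5],[0,0,0.2,0,0,-0.0279,0.5],[0,0,0.4,0,0,-0.0279,0.5],[0,0,0.5,0,0,-0.0279,0.5],[0,0,0.5,0,0,-0.0279,0.5],[0,0,0.5,0,0,-0.0279,0.5],[0,0,0.5,0,0,0,0.5],[0,0,0.1,0,0,0,0.5],[0,0,0.0,0,0,0,0.5]]]'
```

```text
time: 30.98
tool_pos: [461.7, 9.1, 107.1]
tcp_rot: [179.9, -0.0, 81.0]
ft_force: [0.2, -1.6, 6.1]
finger_gap: 58.3
time: 32.48
tool_pos: [472.2, 346.1, 285.2]
tcp_rot: [-179.9, -0.0, 81.2]
ft_force: [-0.1, 0.4, -2.2]
finger_gap: 58.3
time: 33.98
tool_pos: [473.2, 343.6, 151.1]
tcp_rot: [180.0, -0.1, 171.4]
ft_force: [0.2, 0.7, -2.5]
finger_gap: 58.5
```

```bash
python3 -m jog '[[[0.285,-0.146,0.5,0,0,0,0.5],[0,0,0.6,0,0,0,0.5],[0,0,0.4,0,0,0,0.5],[0,0,0.15,0,0,0,0.5],[0,0,0,0,0,0,0.5]]]'
```

```text
time: 34.6
tool_pos: [458.3, 339.0, 68.8]
tcp_rot: [179.9, -0.0, 171.4]
ft_force: [-0.5, 0.2, -1.3]
finger_gap: 58.4
```

```bash
python3 -m jog '[[[0,0,0.035,0,0,0,0.5],[0,0,0,0,0,0,0.5],[0,0,0,0,0,0,1],[0,0,0,0,0,0,1],[0,0,0,0,0,0,1],[0,0,0,0,0,0,1],[0,0,-0.8,0,0,0,1],[0,0,-1,0,0,0,1],[0,0,-1,0,0,0,1],[0,0,-1,0,0,0.028,1],[0,0,-0.6,0,0,0.028,1],[0,0,0,0,0,0.028,1]]]'
python3 -m jog '[[[0,0,0,0,0,0.028,1],[0,0,0,0,0,0.028,1],[0,0,0,0,0,0.028,1],[0,0,0,0,0,0.028,1],[0,0,0,0,0,0.028,1],[-1,0,0,0,0,0,1],[-1,0,0,0,0,0,1],[-1,0,0,0,0,0,1],[-1,0,0,0,0,0,1],[-1,0,0,0,0,0,1],[-0.95,0.05,0,0,0,0,1],[0,0,0,0,0,0,1]]]'
python3 pad.py 88 w10.png
```

```text
time: 36.1
tool_pos: [459.5, 339.6, 290.9]
tcp_rot: [179.6, 0.1, 140.8]
ft_force: [0.6, -0.4, -1.1]
finger_gap: 85.7
time: 37.6
tool_pos: [464.5, 38.5, 286.5]
tcp_rot: [-180.0, -0.0, 90.5]
ft_force: [-0.1, 0.9, -0.1]
finger_gap: 85.2
plate+lug [461.9  -2.7] [117.7  62.7] 78.4
block [460.6  -8.6] [47.3 36.2] 70.7
78.4 extent -58.9 58.9 width near + end 22.5 near - end 46.2
168.4 extent -31.3 31.3 width near + end 84.7 near - end 73.0
[464.5  40.2 286.5] [-1.80e+02 -1.00e-01  9.06e+01] [-1.4 -2. ]
```

View pics/w10.png

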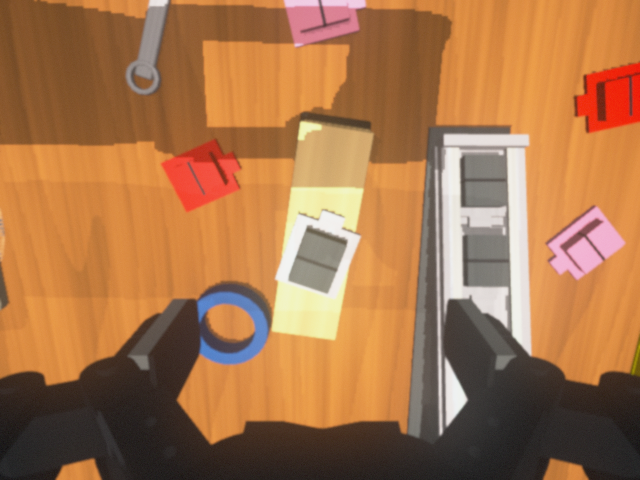

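```bash
python3 -m jog '[[[-0.5,-0.04,0,0,0,0,0.6],[-0.476,-0.04,0.3,0,0,0,0.6],[0,0,0.7,0,0,0.0277,0.6],[0,0,0.8,0,0,0.0276,0.6],[0,0,0.8,0,0,0,0.6],[0,0,0.7,0,0,0,0.6],[0,0,0.37,0,0,0,0.6],[0,0,0.1,0,0,0,0.6],[0,0,0,0,0,0,0.3],[0,0,0,0,0,0,0.3],[0,0,0,0,0,0,0.3],[0,0,0,0,0,0,0.3]]]' 60
```

```text
time: 39.15
tool_pos: [461.4, -7.3, 98.5]
tcp_rot: [180.0, -0.1, 70.8]
ft_force: [0.1, 1.9, 0.6]
finger_gap: 33.9
```

```bash
python3 -m jog '[[[0,0,-0.1,0,0,0,0.3],[0,0,0,0,0,0.021,0.3],[0,0,0,0,0,0.021,0.3],[0,0,0,0,0,0.021,0.3],[0,0,0,0,0,0,0.3],[0,0,0.1,0,0,0,0.3],[0,0,0,0,0,0,0.6],[0,0,0,0,0,0,0.6],[0,0,0,0,0,0,0.6],[0,0,-0.5,0,0,0,0.6],[0,0,-0.5,0,0,-0.0278,0.6],[0,0,0,0,0,-0.0278,0.6]]]'; python3 -m jog '[[[0,0,0,0,0,-0.0278,0.6],[0,0,0,0,0,-0.0278,0.6],[0,0,0,0,0,-0.0278,0.6],[0,0,0,0,0,-0.0278,0.6],[0,0,0,0,0,-0.0278,0.6],[0,0,0,0,0,-0.0278,0.6],[0,0,0,0,0,-0.0278,0.6],[0,0,0,0,0,-0.0278,0.6],[0,0,0,0,0,-0.0278,0.6],[0,0,0,0,0,-0.0278,0.6],[0,0,0,0,0,-0.0278,0.6],[0,0,0,0,0,-0.0278,0.6]]]'; python3 -m jog '[[[0,0,0,0,0,-0.0278,0.6],[0,0,0,0,0,-0.0278,0.6],[0,0,0,0,0,-0.0278,0.6],[0,0,0,0,0,-0.0274,0.6],[0,0,0,0,0,0,0.6]]]';python3 - <<'E'
from h import *
print(telemetry.sense()['joint_pos'])
E
```

```text
time: 40.65
tool_pos: [462.7, -7.7, 150.4]
tcp_rot: [179.8, -0.1, 68.5]
ft_force: [-1.7, 0.4, -0.3]
finger_gap: 51.2
time: 42.15
tool_pos: [461.0, -7.4, 147.8]
tcp_rot: [179.9, -0.0, -171.4]
ft_force: [-0.2, 0.4, -0.1]
finger_gap: 50.8
time: 42.78
tool_pos: [461.0, -7.4, 147.8]
tcp_rot: [179.9, 0.0, -131.9]
ft_force: [-0.2, -0.4, 0.3]
finger_gap: 51.4
[-7.33742301e+00 -1.13531023e+01  1.12490159e+02  4.79725068e-02
  7.89003525e+01 -1.45468443e+02]
```

```bash
python3 -m jog '[[[0,0,0.6,0,0,0,0.6],[0,0,0.4,0,0,0,0.6],[0,0,0,0,0,0,0.3],[0,0,0,0,0,0,0.3],[0,0,0,0,0,0,0.3],[0,0,0,0,0,0,0.3],[0,0,-0.5,0,0,0,0.3],[0,0,-0.9,0,0,0,0.3],[0,0,-0.9,0,0,0.0273,0.3],[0,0,-0.6,0,0,0.0273,0.3],[0,0,0,0,0,0.0273,0.3],[0,0,0,0,0,0.0273,0.3]]]' 80; python3 -m jog '[[[0,0,0,0,0,0.0273,0.3],[0,0,0,0,0,0.0273,0.3],[0,0,0,0,0,0.0273,0.3],[0,0,0,0,0,0.0273,0.3],[0,0,0,0,0,0.0273,0.3],[0,0,0,0,0,0.0273,0.3],[0,0,0,0,0,0.0273,0.3],[0,0,0,0,0,0.0273,0.3],[0,0,0,0,0,0.0273,0.3],[0,0,0,0,0,0.0273,0.3],[0,0,0,0,0,0,0.3]]]'; python3 -m jog '[[[-0.9,0.5,0,0,0,0,0.3],[-0.9,0.5,0,0,0,0,0.3],[-0.9,0.5,0,0,0,0,0.3],[-0.9,0.5,0,0,0,0,0.3],[-0.9,0.5,0,0,-0.0278,0,0.3],[-0.4,0.5,0,0,-0.0278,0,0.3],[0,0,0,0,0,0,0.3],[0,0,0,0,0,0,0.3]]]'
```

```text
time: 44.28
tool_pos: [461.5, -7.6, 243.9]
tcp_rot: [180.0, 0.1, -171.5]
ft_force: [-0.1, -0.2, -2.3]
finger_gap: 33.9
time: 45.65
tool_pos: [461.1, -7.5, 243.1]
tcp_rot: [-180.0, -0.0, 90.6]
ft_force: [0.0, 0.5, -1.7]
finger_gap: 33.5
time: 46.65
tool_pos: [613.1, -249.9, 245.6]
tcp_rot: [-179.9, 19.8, 90.8]
ft_force: [0.1, 0.9, -2.6]
finger_gap: 33.9
```

```bash
python3 -m jog '[[[0.15,0,0.6,0,0,0,0.3],[0.156,0,0.6,0,0,0,0.3],[0,0,0.3,0,0,0,0.3],[0,0,0.055,0,0,0,0.3],[0,0,0,0,0,0,0.3]]]'
```

```text
time: 47.28
tool_pos: [614.0, -263.4, 169.2]
tcp_rot: [179.9, 20.0, 90.5]
ft_force: [0.3, 0.4, -1.8]
finger_gap: 33.6
```

```bash
python3 -m jog '[[[0,0,0.03,0,0,0,0.3],[0,0,0,0,0,0,0.3],[0,0,0,0,0,0,0.55],[0,0,0,0,0,0,0.55],[0,0,0,0,0,0,0.55],[0,0,0,0,0,0,0.55],[0,0,-0.4,0,0,0,0.55],[0,0,-0.8,0,0,0,0.8]]]'; python3 -m jog '[[[0,0,-0.7,0,0.0278,0,1],[0,0,-0.3,0,0.0278,0,1],[0.9,-0.5,-0.3,0,0,0,1],[0.9,-0.5,-0.3,0,0,0,1],[0.9,-0.5,-0.3,0,0,0,1],[0.9,-0.5,0,0,0,0,1],[0.9,-0.5,0,0,0,0,1],[0.9,-0.5,0,0,0,0,1],[0,0,0,0,0,0,1],[0,0,0,0,0,0,1]]]';python3 sp.py 88 w11.png
```

```text
time: 48.28
tool_pos: [612.2, -242.4, 222.2]
tcp_rot: [-179.8, 19.9, 90.6]
ft_force: [0.6, -0.2, -0.2]
finger_gap: 64.0
time: 49.52
tool_pos: [460.9, 40.2, 317.0]
tcp_rot: [179.9, -0.0, 90.6]
ft_force: [0.9, -0.3, 0.4]
finger_gap: 85.2
[279, 123, 94, 202, 12504] [461.8   5.8] [189.2  59.7] 81.6
[435, 246, 82, 57, 2762] [611.6 -36.1] [79.4 57.8] 0.7
[431, 301, 6, 26, 140] [573.1 -78. ] [ 4.9 27.6] 4.9
[461.   39.7 316.6] [179.9  -0.   90.6]
```

View pics/w11.png

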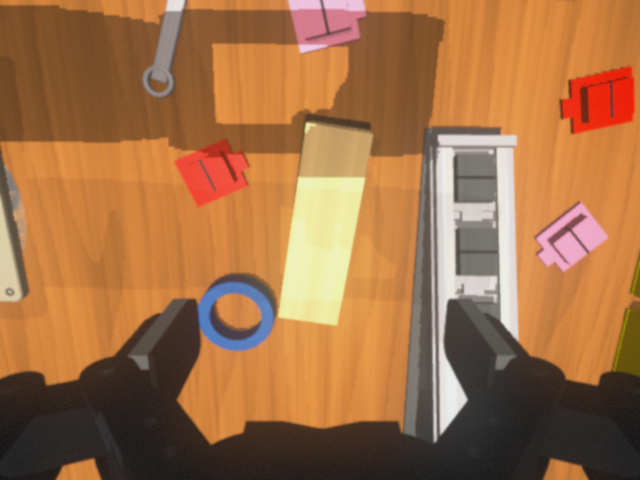

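```bash
python3 -m jog '[[[-0.34,0.005,0.8,0,0,0.025,1],[-0.34,0.005,1,0,0,0,1],[0,0,1,0,0,0,1],[0,0,1,0,0,0,1],[0,0,0.8,0,0,0,1],[0,0,0.36,0,0,0,1],[0,0,0,0,0,0,0.5],[0,0,0,0,0,0,0.5],[0,0,0,0,0,0,0.5],[0,0,0,0,0,0,0.5],[0,0,0,0,0,0,0.5]]]' 60
python3 -m jog '[[[0,0,-0.6,0,0,0,0.5],[0,0,-1,0,0,0,0.5],[0,0,-1,0,0,0,0.5],[0,0,-1,0,0,0,0.5],[0.5,-0.05,-0.7,0,0,0,0.5],[0.9,-0.15,0,0,0,0,0.5],[0.9,-0.15,0,0,0,0,0.5],[0.9,-0.15,0,0,0,0,0.5],[0.9,-0.15,0,0,0,0,0.5],[0.9,-0.15,0,0,0,0,0.5],[0.9,-0.15,0,0,0,0,0.5],[0.67,-0.1,0,0,0,0,0.5]]]'
python3 -m jog '[[[0,0,0,0,0,-0.0278,0.5],[0,0,0,0,0,-0.0278,0.5],[0,0,0,0,0,-0.0278,0.5],[0,0,0,0,0,-0.0278,0.5],[0,0,0.2,0,0,-0.0278,0.5],[0,0,0.4,0,0,-0.0278,0.5],[0,0,0.5,0,0,-0.0278,0.5],[0,0,0.5,0,0,-0.0278,0.5],[0,0,0.5,0,0,-0.0277,0.5],[0,0,0.2,0,0,0,0.5],[0,0,0,0,0,0,0.5]]]'
```

```text
time: 50.95
tool_pos: [459.4, 6.2, 68.6]
tcp_rot: [179.9, -0.0, 81.6]
ft_force: [0.2, -0.8, 5.3]
finger_gap: 58.3
time: 52.45
tool_pos: [454.2, 340.8, 282.4]
tcp_rot: [-179.9, -0.0, 81.6]
ft_force: [0.3, -0.7, -1.4]
finger_gap: 58.5
time: 53.82
tool_pos: [454.4, 338.8, 167.3]
tcp_rot: [-180.0, -0.1, 171.4]
ft_force: [-0.2, 0.1, -1.6]
finger_gap: 58.3
```

```bash
python3 -m jog '[[[-0.075,0.013,0.4,0,0,0,0.5],[0,0,0.5,0,0,0,0.5],[0,0,0.3,0,0,0,0.5],[0,0,0.0,0,0,0,0.5],[0,0,0,0,0,0,0.5]]]'
```

```text
time: 54.45
tool_pos: [459.2, 339.4, 108.8]
tcp_rot: [179.9, 0.0, 171.6]
ft_force: [0.3, 0.8, -2.1]
finger_gap: 58.4
```

```bash
python3 -m jog '[[[0,0,0.07,0,0,0,0.5],[0,0,0,0,0,0,0.5],[0,0,0,0,0,0,1],[0,0,0,0,0,0,1],[0,0,0,0,0,0,1],[0,0,0,0,0,0,1],[0,0,-0.8,0,0,0,1],[0,0,-1,0,0,0,1],[0,0,-1,0,0,0,1],[0,0,-0.8,0,0,0.028,1],[0,0,0,0,0,0.028,1],[0,0,0,0,0,0.028,1]]]'
python3 -m jog '[[[0,0,0,0,0,0.028,1],[0,0,0,0,0,0.028,1],[0,0,0,0,0,0.028,1],[0,0,0,0,0,0.028,1],[0,0,0,0,0,0.028,1],[-1,0,0,0,0,0,1],[-1,0,0,0,0,0,1],[-1,0,0,0,0,0,1],[-1,0,0,0,0,0,1],[-1,0,0,0,0,0,1],[-0.95,0.05,0,0,0,0,1],[0,0,0,0,0,0,1]]]'
python3 sp.py 50 w12.png
```

```text
time: 55.95
tool_pos: [459.2, 339.2, 285.5]
tcp_rot: [179.9, -0.0, 141.0]
ft_force: [1.1, 0.2, -0.5]
finger_gap: 85.3
time: 57.45
tool_pos: [466.4, 38.8, 284.4]
tcp_rot: [-180.0, -0.0, 90.7]
ft_force: [1.0, 0.7, -0.1]
finger_gap: 85.6
[276, 121, 92, 200, 12208] [464.1   6.2] [189.3  59.7] 81.9
[441, 136, 87, 14, 1109] [610.2  86.7] [77.5 11.4] 0.8
[463, 151, 61, 35, 1026] [621.6  62. ] [54.3 31.8] 7.0
[466.4  40.5 284.3] [-1.80e+02 -1.00e-01  9.08e+01]
```

```bash
python3 -m jog '[[[-0.34,-0.028,0.9,0,0,0.0247,1],[-0.346,-0.028,1,0,0,0,1],[0,0,1,0,0,0,1],[0,0,1,0,0,0,1],[0,0,0.8,0,0,0,1],[0,0,0.36,0,0,0,1],[0,0,0,0,0,0,0.5],[0,0,0,0,0,0,0.5],[0,0,0,0,0,0,0.5],[0,0,0,0,0,0,0.5],[0,0,0,0,0,0,0.5]]]' 60
python3 -m jog '[[[0,0,-0.6,0,0,0,0.5],[0,0,-1,0,0,0,0.5],[0,0,-1,0,0,0,0.5],[0,0,-1,0,0,0,0.5],[0,0,-1,0,0,0,0.5],[0.9,-0.15,-0.5,0,0,0,0.5],[0.9,-0.15,0,0,0,0,0.5],[0.9,-0.15,0,0,0,0,0.5],[0.9,-0.15,0,0,0,0,0.5],[0.9,-0.15,0,0,0,0,0.5],[0.9,-0.15,0,0,0,0,0.5],[0.9,-0.15,0,0,0,0,0.5]]]'
python3 -m jog '[[[0.27,0,0,0,0,-0.0277,0.5],[0,0,0,0,0,-0.0277,0.5],[0,0,0,0,0,-0.0277,0.5],[0,0,0,0,0,-0.0277,0.5],[0,0,0,0,0,-0.0277,0.5],[0,0,0.4,0,0,-0.0277,0.5],[0,0,0.5,0,0,-0.0277,0.5],[0,0,0.4,0,0,-0.0277,0.5],[0,0,0.3,0,0,-0.0277,0.5],[0,0,0,0,0,0,0.5],[0,0,0,0,0,0,0.5]]]'
```

```text
time: 58.88
tool_pos: [462.1, 8.1, 32.1]
tcp_rot: [179.9, -0.1, 82.1]
ft_force: [-0.3, 1.8, 4.7]
finger_gap: 58.4
time: 60.38
tool_pos: [452.6, 328.1, 286.1]
tcp_rot: [-179.9, -0.0, 82.1]
ft_force: [0.8, 0.2, -1.4]
finger_gap: 58.1
time: 61.75
tool_pos: [454.9, 340.3, 207.1]
tcp_rot: [179.9, -0.0, 171.6]
ft_force: [0.9, -0.8, -1.4]
finger_gap: 58.1
```

```bash
python3 -m jog '[[[-0.085,-0.014,0.4,0,0,0,0.5],[0,0,0.5,0,0,0,0.5],[0,0,0.3,0,0,0,0.5],[0,0,0.0,0,0,0,0.5],[0,0,0,0,0,0,0.5]]]'
```

```text
time: 62.38
tool_pos: [459.0, 339.1, 146.8]
tcp_rot: [179.9, -0.0, 171.8]
ft_force: [0.0, 0.6, -2.5]
finger_gap: 58.4
```

```bash
python3 -m jog '[[[0,0,0.04,0,0,0,0.5],[0,0,0,0,0,0,0.5],[0,0,0.01,0,0,0,1],[0,0,0,0,0,0,1],[0,0,0,0,0,0,1],[0,0,0,0,0,0,1],[0,0,-0.6,0,0,0,1],[0,0,-1,0,0,0,1],[0,0,-1,0,0,0,1],[0,0,-0.5,0,0,0.028,1],[0,0,0,0,0,0.028,1],[0,0,0,0,0,0.028,1]]]'
python3 -m jog '[[[0,0,0,0,0,0.028,1],[0,0,0,0,0,0.028,1],[0,0,0,0,0,0.028,1],[0,0,0,0,0,0.028,1],[0,0,0,0,0,0.028,1],[-1,0,0,0,0,0,1],[-1,0,0,0,0,0,1],[-1,0,0.3,0,0,0,1],[-1,0,0.3,0,0,0,1],[-1,0,0.3,0,0,0,1],[-0.95,0,0.3,0,0,0,1],[0,0,0,0,0,0,1]]]'
python3 pad.py 12 w13.png
```

```text
time: 63.88
tool_pos: [459.1, 339.1, 299.7]
tcp_rot: [179.9, -0.0, 141.3]
ft_force: [1.1, 0.3, 0.0]
finger_gap: 85.7
time: 65.38
tool_pos: [464.2, 38.8, 237.4]
tcp_rot: [-179.8, -0.0, 90.9]
ft_force: [-0.4, 0.4, -0.1]
finger_gap: 85.4
plate+lug [464.6  10.4] [136.7  66.2] 83.3
block [461.4   5.7] [46.9 35.9] 86.7
83.3 extent -68.4 68.4 width near + end 17.4 near - end 32.6
173.3 extent -33.1 33.1 width near + end 103.1 near - end 95.0
[464.7  40.5 238.3] [-1.799e+02 -1.000e-01  9.100e+01] [-1.4 -2.4]
```

View pics/w13.png

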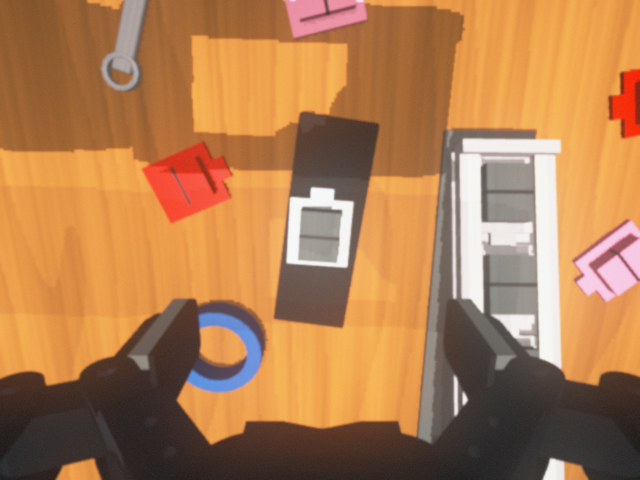

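```bash
python3 -m jog '[[[-0.35,-0.04,0.3,0,0,0.012,0.6],[-0.346,-0.038,0.8,0,0,0,0.6],[0,0,1,0,0,0,0.6],[0,0,1,0,0,0,0.6],[0,0,0.8,0,0,0,0.6],[0,0,0.3,0,0,0,0.6],[0,0,0.12,0,0,0,0.6],[0,0,0,0,0,0,0.3],[0,0,0,0,0,0,0.3],[0,0,0,0,0,0,0.3],[0,0,0,0,0,0,0.3]]]' 60
```

```text
time: 66.8
tool_pos: [461.8, 7.0, 24.3]
tcp_rot: [179.9, -0.1, 86.9]
ft_force: [-1.1, 1.0, 6.6]
finger_gap: 33.5
```

```bash
python3 -m jog '[[[0,0,-0.1,0,0,0,0.3],[0,0,0,0,0,-0.0223,0.3],[0,0,0,0,0,-0.0223,0.3],[0,0,0,0,0,-0.0223,0.3],[0,0,0,0,0,-0.0223,0.3],[0,0,0,0,0,0,0.3],[0,0,0.1,0,0,0,0.3],[0,0,0,0,0,0,0.3]]]'; python3 -m jog '[[[0,0,0,0,0,0,0.6],[0,0,0,0,0,0,0.6],[0,0,0,0,0,0,0.6],[0,0,-0.5,0,0,0,0.6],[0,0,-0.5,0,0,0.0278,0.6],[0,0,0,0,0,0.0278,0.6],[0,0,0,0,0,0.0278,0.6],[0,0,0,0,0,0.0278,0.6],[0,0,0,0,0,0.0278,0.6],[0,0,0,0,0,0.0278,0.6],[0,0,0,0,0,0.0278,0.6],[0,0,0,0,0,0.0278,0.6]]]'; python3 -m jog '[[[0,0,0,0,0,0.0278,0.6],[0,0,0,0,0,0.0278,0.6],[0,0,0,0,0,0.0278,0.6],[0,0,0,0,0,0.0278,0.6],[0,0,0,0,0,0.0278,0.6],[0,0,0,0,0,0.0278,0.6],[0,0,0,0,0,0.0278,0.6],[0,0,0,0,0,0.0278,0.6],[0,0,0,0,0,0.0278,0.6],[0,0,0,0,0,0.0274,0.6],[0,0,0,0,0,0,0.6]]]'
```

```text
time: 67.8
tool_pos: [460.9, 6.9, 24.2]
tcp_rot: [180.0, -0.0, 118.8]
ft_force: [-8.7, 0.6, 18.0]
finger_gap: 34.0
time: 69.3
tool_pos: [460.2, 7.0, 72.4]
tcp_rot: [-179.9, 0.0, 38.5]
ft_force: [-0.2, -0.2, 0.4]
finger_gap: 51.2
time: 70.68
tool_pos: [460.3, 7.0, 72.5]
tcp_rot: [180.0, 0.1, -61.0]
ft_force: [-0.5, 0.6, 0.6]
finger_gap: 51.3
```

```bash
python3 -m jog '[[[0,0,0.6,0,0,0,0.6],[0,0,0.38,0,0,0,0.6],[0,0,0,0,0,0,0.3],[0,0,0,0,0,0,0.3],[0,0,0,0,0,0,0.3],[0,0,0,0,0,0,0.3],[0,0,0,0,0,0,0.3]]]' 80;  python3 -m jog '[[[0,0,-0.5,0,0,0,0.3],[0,0,-0.9,0,0,0,0.3],[0,0,-0.9,0,0,-0.0281,0.3],[0,0,-0.9,0,0,-0.0281,0.3],[0,0,-0.8,0,0,-0.0281,0.3],[0,0,-0.4,0,0,-0.0281,0.3],[0,0,0,0,0,-0.0281,0.3],[0,0,0,0,0,-0.0281,0.3],[0,0,0,0,0,-0.0281,0.3],[0,0,0,0,0,-0.0281,0.3],[0,0,0,0,0,-0.0281,0.3],[0,0,0,0,0,-0.0281,0.3]]]'; python3 -m jog '[[[0,0,0,0,0,-0.0281,0.3],[0,0,0,0,0,-0.0281,0.3],[0,0,0,0,0,-0.0281,0.3],[0,0,0,0,0,-0.0281,0.3],[0,0,0,0,0,-0.0281,0.3],[-0.9,0.5,0,0,0,0,0.3],[-0.9,0.5,0,0,0,0,0.3],[-0.9,0.5,0,0,0,0,0.3],[-0.9,0.5,0,0,0,0,0.3],[-0.9,0.5,0,0,-0.0278,0,0.3],[-0.6,0.5,0,0,-0.0278,0,0.3],[0,0,0,0,0,0,0.3]]]'
```

```text
time: 71.55
tool_pos: [460.6, 7.0, 24.0]
tcp_rot: [-180.0, 0.0, -61.0]
ft_force: [1.1, -0.4, -2.4]
finger_gap: 33.3
time: 73.05
tool_pos: [460.4, 6.8, 243.7]
tcp_rot: [-179.9, -0.0, 40.5]
ft_force: [0.4, 0.1, -1.4]
finger_gap: 33.5
time: 74.55
tool_pos: [614.4, -245.0, 247.3]
tcp_rot: [-179.9, 20.0, 90.9]
ft_force: [-0.8, 0.6, -1.9]
finger_gap: 33.6
```

```bash
python3 -m jog '[[[0.11,-0.02,0.6,0,0,0,0.3],[0.116,0,0.6,0,0,0,0.3],[0,0,0.3,0,0,0,0.3],[0,0,0.06,0,0,0,0.3],[0,0,0,0,0,0,0.3]]]'
python3 - <<'E'
from h import *
shot('wrist','w14.png')
E
```

```text
time: 75.18
tool_pos: [613.2, -262.1, 172.7]
tcp_rot: [179.9, 20.0, 90.7]
ft_force: [0.3, 0.1, -1.7]
finger_gap: 33.5
```

View pics/w14.png

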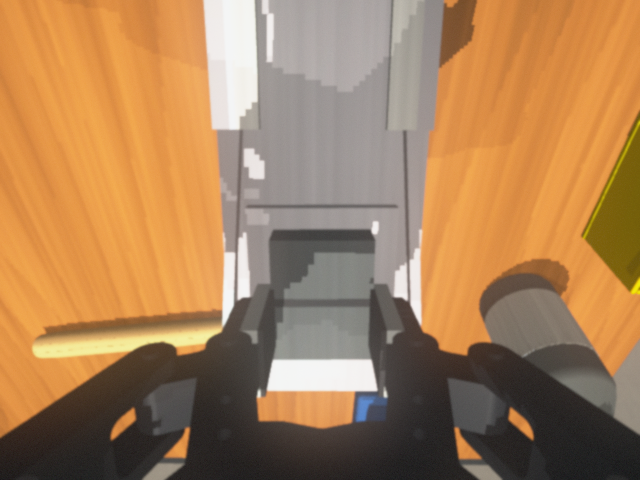

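```bash
python3 -m jog '[[[0,0,0.06,0,0,0,0.3],[0,0,0,0,0,0,0.3],[0,0,0,0,0,0,0.55],[0,0,0,0,0,0,0.55],[0,0,0,0,0,0,0.55],[0,0,0,0,0,0,0.55],[0,0,-0.4,0,0,0,0.55],[0,0,-0.8,0,0,0,0.8]]]'; python3 -m jog '[[[0,0,-0.7,0,0.0278,0,1],[0,0,-0.3,0,0.0278,0,1],[0.5,0,-1,0,0,0,1],[0.5,0,-1,0,0,0,1],[0.5,0,-1,0,0,0,1],[0.5,0,-0.6,0,0,0,1],[0,0,0,0,0,0,1],[0,0,0,0,0,0,1],[0,0,0,0,0,0,1],[0,0,0,0,0,0,1]]]'
python3 - <<'E'
from h import *
a=shot('wrist')
im,d,p=a;X=cloud(d,p);cv2.imwrite('pics/w15.png',im[:,:,::-1]);np.savez('w15.npz',im=im,X=X)
s=shot('scene')[0];i=shot('side')[0]
cv2.imwrite('pics/f1.png',np.hstack([cv2.resize(s[150:390,200:560],(400,266)),cv2.resize(i[150:390,150:510],(400,266))])[:,:,::-1])
hsv=cv2.cvtColor(im,cv2.COLOR_RGB2GRAY)
O=np.array([612.1,-261.3,155]);c,s_=np.cos(np.radians(20)),np.sin(np.radians(20));e=np.array([-.011*c,c,-s_]);n=np.array([0,s_,c]);Y=np.cross(n,e)
L=(X-O)@np.c_[e,Y,n];xs,ys,zs=L[...,0],L[...,1],L[...,2]
m=((hsv<115)&(zs>13)&(zs<30)&(abs(ys)<25)&(xs>40)&(xs<380)).astype(np.uint8);m=cv2.morphologyEx(m,cv2.MORPH_OPEN,np.ones((3,3)))
N,l,st,ct=cv2.connectedComponentsWithStats(m)
for k in range(1,N):
    if st[k,4]>60: q=L[l==k];print(st[k].tolist(),'x',q[:,0].min().round(1),q[:,0].max().round(1),'y',q[:,1].min().round(1),q[:,1].max().round(1),'z',np.median(q[:,2]).round(1))
E
```

```text
time: 76.22
tool_pos: [611.4, -241.9, 224.5]
tcp_rot: [-179.8, 19.9, 90.8]
ft_force: [-0.0, 0.2, 0.7]
finger_gap: 63.9
time: 77.47
tool_pos: [611.0, -128.6, 451.3]
tcp_rot: [-179.8, -0.1, 90.7]
ft_force: [1.2, -0.2, 0.7]
finger_gap: 85.4
[309, 0, 31, 37, 1107] x 303.9 346.8 y -18.7 16.5 z 18.8
[310, 57, 30, 40, 894] x 232.3 277.7 y -18.6 14.9 z 18.8
[310, 116, 31, 27, 771] x 176.5 207.7 y -19.8 14.6 z 18.9
[311, 146, 28, 11, 189] x 160.6 172.2 y -17.5 13.4 z 18.8
[310, 196, 17, 4, 63] x 111.1 115.0 y -3.9 14.2 z 18.8
```

View pics/w15.png

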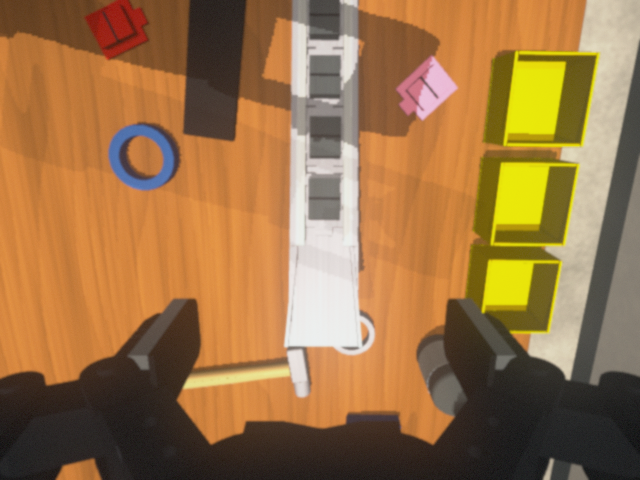

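View pics/f1.png

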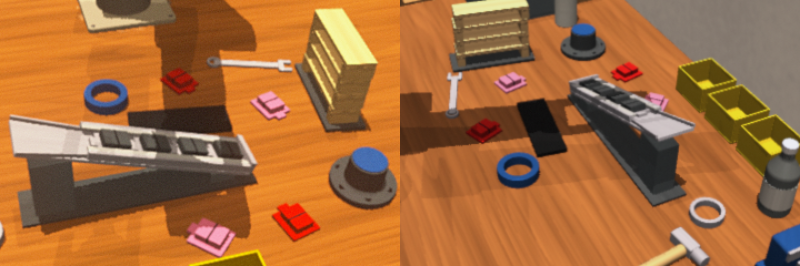

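```bash
python3 -c "
from bench import job
print(job.hand_in())"
```

```text
the job is handed in; nothing more can be done
None
```

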